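Nest the wax pots in the carrier and lock it

ROBOT

A 6-joint arm with a two-finger parallel gripper is mounted at the origin on the work surface. World frame = base frame: x ahead of the robot, y to its left, z up, the work surface at z = 0. Lengths are in mm, angles in rad, forces in N, time in s.
With the tool pointing down it reaches from about 325 to 750 mm from the base axis. Payload 7.6 kg.
Tool frame: the origin (TCP) lies on the mounting face of the last link; the fingertips stand 173 mm ahead of it and the grasp point (between the pads) lies 155 mm ahead of it; x points along the fingers, z is the direction in which the jaws open and shut, and the axes are right-handed (so a half turn about x gives the same grasp; the last joint's range is limited). The gripper opens to 85 mm and grips with 20 to 120 N. Pads are 22 mm wide; open, the fingers measure 114 mm over their backs; the gripper's body (76 mm by 85 mm) begins 54 mm behind the grasp point. The pads swing forward as they close: fully open they stand 13 mm farther back than shut.
Start: joints at [-1.381, 0.052, 1.401, -0, 1.689, -0.07], TCP at [134.887, -507.38, 404.723] pointing down, gripper open.
Joint ranges: [-2.9, 2.9], [-0.91, 2.17], [0.12, 2.37], [-1.06, 4.2], [0.26, 2.73], [-2.93, 2.93]. Speed limits (rad/s): [2.57, 2.57, 3.01, 3.14, 3.14, 3.14].

INTERFACE

Orientations are given as a unit quaternion [w, x, y, z].
In Python, from rig import env gives the robot as it stands.
- The arm moves only by the shell command python3 -m jog 'ROWS' [FORCE]. ROWS is JSON, a list of rows, each a list of 7 numbers: the closure, from 0 (fully open) to 1 (shut), then the shift along the tool's x, y, z in cm, then the turn, a rotation vector about the tool's x, y, z in units of 6 degrees (1.0 is 6 degrees). In form: [[fingers, dx, dy, dz, rx, ry, rz], ...]. A call has 1 to 12 rows; each row shifts and turns the commanded pose from where the row before left it, along the tool's axes as they then stand; what a row does not reach is not made up. A row lasts 1/12 s, in which the tool goes at most 41.7 mm and 7.16 degrees, less where a joint would pass 70% of its speed; a pose out of reach is approached as far as the arm can. A call with a gripper value outside its range is refused whole. The fingers move at their own pace and stop on an object; FORCE is the grip in N (left out, the last holds). Time passes only in rows, so rows that do not move let the fingers close. It gives the time, the measured TCP pose, the force and the opening at its end, in the units of the state.
- env.get_state(): the state, without advancing time (a new reading comes with each control period).
- env.capture(name): name is "scene" or "side" or "wrist"; returns the picture (420x560x3 uint8, red, green, blue); there is no depth.
- env.calibration(name): a dict with "mtx" (3x3 intrinsics, pixels), "k1" (the pictures are not rectified: a ray, as slopes to the right and down, at radius r is drawn at 1 + k1 r^2 times it, then the intrinsics apply), "T" (4x4, takes a point from camera to world coordinates); the wrist camera has in their place "T_tool_cam" (4x4, takes a point from camera to tool coordinates, whose origin is the TCP and whose axes are the tool frame's). Camera axes: x right, y down, z forward; pixel columns grow to the right and rows downward; lengths in mm; the calibration is good to about 2 mm. A picture is of the moment at which its call begins: read the wrist's pose just before it. calibration takes no time and is no camera call.
- env.finish_job(): hands the job in, once; it reports no verdict.
Trained networks look in the newest picture that a camera, given by its name, has taken for a name from the list of things; names that differ only in an ending like _2 or _b are one class to them, and where a whole thing is asked for, a point or a joint stands for the part that bears it (a point fixed in the world has none). Each returns a list of dicts, best first, with "confidence" (0 to 1); they miss things now and then, are a little off and sometimes report something else, mostly with a low value. They report only what shows in the picture. A call takes as long as a camera call. They do not tell look-alikes from the thing itself.
- env.outline_of(camera, thing): "pixels" (420x560 bool, what is visible of it) and "extent" ([left, top, width, height] in pixels, round what is visible of it).
- env.landmark_of(camera, thing): "position" ([column, row] in pixels: a listed point, or the origin of a listed thing).
The state is a dict: "t": time; "joint_pos": joint angles; "qvel": joint speeds; "effort": joint torques, N m; "position": TCP position; "tool_rot": TCP orientation; "force": force on the tool from outside, world axes, zero at the start; "wrist_torque": the same for the moment, N m; "finger_gap": finger opening in mm.
Only numpy, scipy, OpenCV 4.12 (cv2) and the standard library are available. Lean on these libraries where they do the work, as an engineer would, in place of code of your own. Each camera call takes 0.05 s, during which the arm holds its last target. There are 200 camera calls.

TASK

Pack up the steel wax pots: lower the medium pot (blue grip) from the sloped draining stand into the large pot in the carrier, then lower the small pot (yellow grip) into the medium one, so that both stand upright on the floor of the pot around them; let each go only when it is down, do not drop it in. Then slide the red transport lock fully home to its end stop. Keep the large pot in its place in the carrier and leave everything else on the bench where it is.

Things in the scene. Friction and masses are not known exactly. Their poses are not given: they have to be found in the camera images.
- large_pot: Large round steel pot without a grip, open top, 66 mm tall, tapering from 100 mm across at the rim to 84 at the bottom, walls 3.5, floor 5 mm thick; flat foot flange 112 mm across, 5 mm thick. About 0.3 kg. Stands upright and loose in the carrier. Origin: centre of its underside; z is its axis, up.
- medium_pot: Steel pot, open top, 64 mm tall, 82 mm across the rim tapering to 68, walls 3.5, floor 4 mm, about 0.18 kg; one upright blue grip on the rim at its +x side. At first it leans 35 degrees on the stand, mouth towards the stand's low side, grip uphill. Origin: centre of underside; z its axis, to the mouth. In the large pot: about 4 mm play each way, rim 3 mm above the large one's.
- medium_pot_grip (a point): Point in the middle of the blue grip, 30 mm above the rim (39 mm from the pot's axis along its x, 94 mm above its underside). Axes as the pot's. The grip is 18 mm wide (along the pot's y) by 12 mm thick (along x) and stands 48 mm above the rim, parallel to the pot's axis.
- small_pot: Steel pot, open top, 62 mm tall, 64 mm across the rim tapering to 52, walls 3.5, floor 4 mm, about 0.12 kg; one upright yellow grip on the rim at its +x side. Stands upright on the table. Origin: centre of underside; z its axis, up. In the medium pot: about 4 mm play each way, rim 2 mm above the medium one's; turn it so that its grip lies across from the blue one, or they collide.
- small_pot_grip (a point): Point in the middle of the yellow grip, 30 mm above the rim (30 mm from the pot's axis along its x, 92 mm above its underside). Axes as the pot's. The grip is 18 mm wide (along the pot's y) by 12 mm thick (along x) and stands 48 mm above the rim, parallel to the pot's axis.
- stand: White sloped draining stand, fixed to the table, 130 mm (x) by 94 mm (y). Its board rises towards its +x at 35 degrees, has a blue lip 10 mm high at the low end and 8 mm side fences, top edge about 75 mm above the table. Origin: centre of its foot, on the table; z up. It stands to the robot's left or right.
- carrier_seat (a point): Centre of the pocket in the white carrier plate (130 by 235 mm, 10 mm thick, fixed to the table), on the plate's upper face, 10 mm above the table: the large pot stands here between low grey stops. z up; the carrier's +y points from the pocket to the lock.
- lock (a joint): Transport lock of the carrier, a red grip on a black slide. Value in m: 0 is fully open, 0.045 is the end stop, with the slide's metal tongue over the large pot's foot flange. Grows as the grip moves along the carrier's -y, towards the pot. It has about 1.5 N of friction and stays where it is left.
- lock_grip (a point): Point on the vertical middle line of the red lock grip, 48 mm above the table, 14 mm below the grip's top and 26 mm above the black slide. Axes as the carrier's. The grip is 20 mm along x and 16 mm along y. Its centre is 144 mm from the pocket's centre when fully open, 99 mm when fully home.
- amber_bottle: Amber glass bottle, 60 mm across, 130 mm tall. Bystander, loose on the table; leave it. Origin: centre of its underside.
- white_jar: White plastic jar with blue cap, 66 mm across, 70 mm tall. Bystander, loose on the table; leave it. Origin: centre of its underside.
- cassette_tray: White divided cassette tray, 100 by 70 by 25 mm. Bystander, loose on the table; leave it. Origin: centre of its underside.
- brush: Small brush lying down, 160 mm long. Bystander, loose on the table; leave it. Origin: on its length, on the underside.
- cassette_a: Orange tissue cassette, 40 by 28 by 7 mm. Bystander, loose on the table; leave it. Origin: centre of its underside.
- cassette_b: Green tissue cassette, 40 by 28 by 7 mm. Bystander, loose on the table; leave it. Origin: centre of its underside.
- slide_box: Blue slide box, 90 by 70 by 35 mm. Bystander, loose on the table; leave it. Origin: centre of its underside.
Mind the look-alikes: they are no part of the job. What is shaped like the large_pot but orange is not meant.

How it is judged:
By the outcome, as a careful person would: the job done as asked, in the order asked, and still so for the second after the job is handed in, with the robot touching nothing.
It also fails if it takes over 72 s, if anything falls off the work surface, if the arm or the gripper's body presses on something with over 40 N, if the wrist force passes 120 N, or if a joint passes its speed limit or range.

## Working session

There is one attempt and no reset: what is moved stays moved. The work goes in short steps, Python scripts to look and compute and a shell command to move; the robot and the scene stay as the last step left them, time stands still between calls to the robot, and variables do not carry over. Pictures are saved under pics/ and viewed, about 8 in all and at most 12, crops included, and the job is handed in when it is done.

```bash
ls; mkdir -p pics
cat > h.py <<'E'
import numpy as np, cv2, json
from rig import env
from scipy.spatial.transform import Rotation as R
def Rt(q): return R.from_quat([q[1],q[2],q[3],q[0]]).as_matrix()
def camT(name):
    c=env.calibration(name)
    if 'T' in c: return c,np.array(c['T'])
    s=env.get_state(); T=np.eye(4); T[:3,:3]=Rt(s['tool_rot']); T[:3,3]=s['position']
    return c,T@np.array(c['T_tool_cam'])
def ray(name,px,cT=None):
    c,T=cT or camT(name); K=np.array(c['mtx'])
    d=np.array([[c['k1'],0,0,0]],float)
    p=cv2.undistortPoints(np.array([[px]],float),K,d)[0,0]
    return T[:3,3],T[:3,:3]@np.array([p[0],p[1],1.])
def onz(name,px,z,cT=None):
    o,d=ray(name,px,cT); return o+d*(z-o[2])/d[2]
def tri(rays):
    A=np.zeros((3,3));b=np.zeros(3)
    for o,d in rays:
        d=d/np.linalg.norm(d);P=np.eye(3)-np.outer(d,d);A+=P;b+=P@o
    x=np.linalg.solve(A,b)
    e=[np.linalg.norm(np.cross(x-o,d/np.linalg.norm(d))) for o,d in rays]
    return x,e
def proj(name,X,cT=None):
    c,T=cT or camT(name); 
    p=np.linalg.inv(T)@np.append(X,1); p=p[:2]/p[2]; p=p*(1+c['k1']*(p@p)); K=np.array(c['mtx'])
    return K[:2,:2]@p+K[:2,2]
E
python3 - <<'E'
from h import *
np.set_printoptions(precision=1,suppress=True)
ims={}
for n in ['scene','side','wrist']:
    ims[n]=env.capture(n); c,T=camT(n); print(n,np.array(c['mtx'])[0],c['k1'],T)
    cv2.imwrite(f'pics/{n}0.png',ims[n][:,:,::-1])
print(env.get_state())
for th in ['large_pot','medium_pot','medium_pot_grip','small_pot','small_pot_grip','stand','carrier_seat','lock_grip','amber_bottle','white_jar','slide_box']:
    rs=[]
    for n in ['scene','side']:
        L=env.landmark_of(n,th); print(th,n,[(np.round(l['position'],1).tolist(),round(l['confidence'],2)) for l in L[:3]])
        if L: rs.append(ray(n,L[0]['position']))
    if len(rs)==2: print('   ',*tri(rs))
print(env.get_state()['t'])
E
python3 -c "
import cv2,numpy as np
a=cv2.imread('pics/scene0.png');b=cv2.imread('pics/side0.png')
cv2.imwrite('pics/s0.png',cv2.resize(np.vstack([a,b]),(800,1200))[:600]);cv2.imwrite('pics/s1.png',cv2.resize(b,(800,600)))"
```

```text
pics
scene [524.1   0.  282.9] 0.07070074465591372 [[  -0.8    0.4   -0.4 1082.1]
 [   0.6    0.6   -0.6  672.4]
 [   0.    -0.7   -0.7  932.1]
 [   0.     0.     0.     1. ]]
side [493.3   0.  272.1] -0.03454903436428437 [[ -1.   -0.1   0.3 273.2]
 [ -0.3   0.5  -0.8 940.8]
 [ -0.   -0.8  -0.5 728.5]
 [  0.    0.    0.    1. ]]
wrist [325.    0.  280.7] -0.06988474995560366 [[   0.3   -0.9   -0.3  211.1]
 [  -1.    -0.2   -0.1 -486.6]
 [  -0.     0.3   -1.   374.2]
 [   0.     0.     0.     1. ]]
{'t': 0.15, 'joint_pos': array([-1.4,  0.1,  1.4,  0. ,  1.7, -0.1]), 'qvel': array([ 0., -0., -0., -0., -0.,  0.]), 'effort': array([  0. , -38.2, -36. ,  -0. ,   0. ,  -0. ]), 'position': array([ 134.9, -507.4,  404.1]), 'tool_rot': array([ 0.6,  0.4,  0.6, -0.4]), 'force': array([ 0.6, -0.5, -1. ]), 'wrist_torque': array([0., 0., 0.]), 'finger_gap': 85.1907053384428}
large_pot scene [([270.4, 203.3], 0.76), ([325.6, 178.4], 0.62)]
large_pot side [([295.4, 227.0], 0.94)]
    [537.8 -83.1   8.5] [np.float64(2.1336211943249506), np.float64(2.133621194324842)]
medium_pot scene [([244.3, 137.
[... 948 characters left out ...]
0.88)]
lock_grip side [([286.6, 249.3], 0.66)]
    [523.3  54.9  37.4] [np.float64(3.280006361521096), np.float64(3.280006361521141)]
amber_bottle scene [([265.2, 322.9], 0.67)]
amber_bottle side [([173.6, 277.6], 0.65)]
    [749.4 189.9   9.2] [np.float64(1.942439965742356), np.float64(1.9424399657421991)]
white_jar scene [([180.3, 215.0], 0.9)]
white_jar side [([243.0, 199.2], 0.76)]
    [ 728.6 -202.5  -11.2] [np.float64(5.6814864472229525), np.float64(5.681486447223104)]
slide_box scene [([249.9, 106.0], 0.65), ([151.6, 164.9], 0.59)]
slide_box side [([269.8, 164.3], 0.62), ([244.0, 195.7], 0.56)]
    [580.9 -84.9 243.4] [np.float64(56.04361607848997), np.float64(56.04361607849011)]
1.25
```

View pics/s0.png

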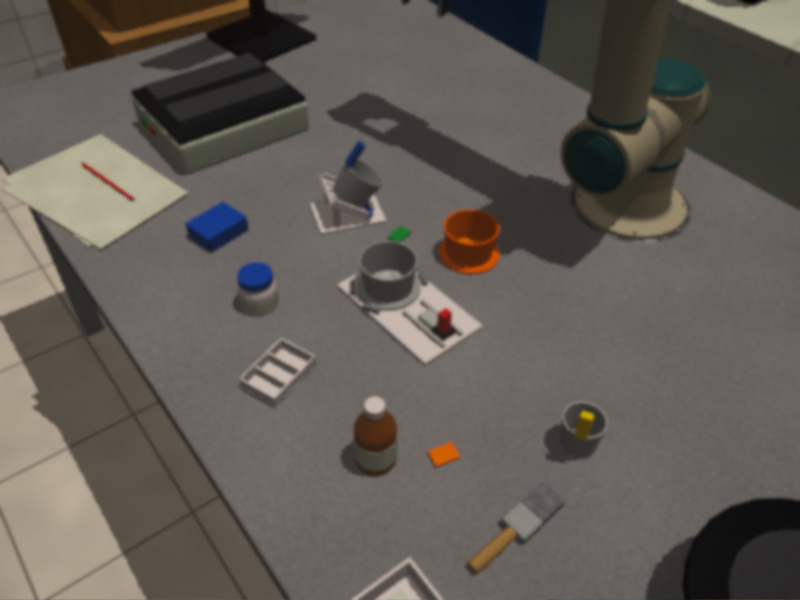

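View pics/s1.png

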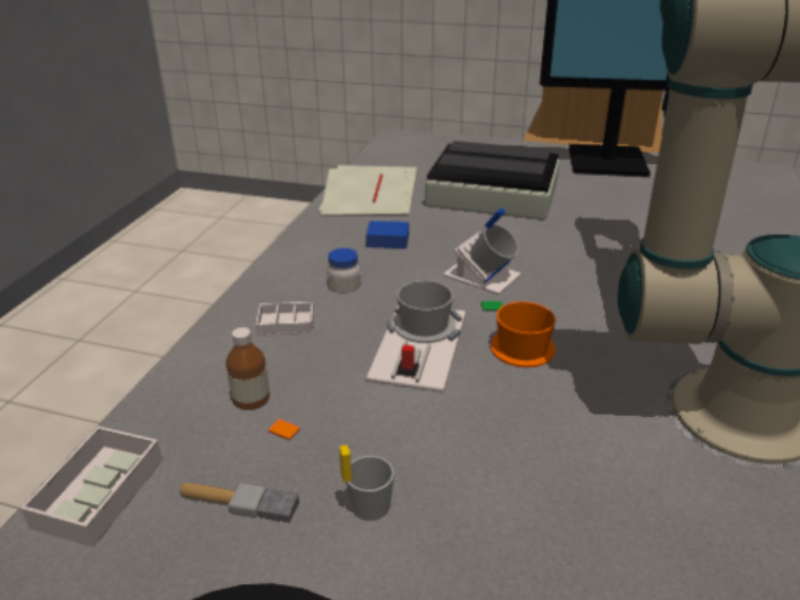

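The scene view shows the grey large pot at about (386,285) in the viewed picture, with the orange decoy beside it at (470,240). The medium pot on the stand is at (350,190), the small pot at (583,425) and the red lock grip at (444,318). The side view agrees with this. Next I'll add a planning helper and take the arm over to the stand for a closer look.

```bash
cat >> h.py <<'E'
def pose():
    s=env.get_state(); return np.array(s['position']),Rt(s['tool_rot'])
def plan(p,Rg,p0=None,R0=None):
    """deltas: shift first in present axes (cm), then turn (units 6deg); or turn first then shift"""
    if p0 is None: p0,R0=pose()
    rv=R.from_matrix(R0.T@Rg).as_rotvec(degrees=True)/6; d=(p-p0)/10
    print('shift(now axes) cm',np.round(R0.T@d,2),'turn',np.round(rv,2),'shift(after turn)',np.round(Rg.T@d,2),'minrows',round(max(np.linalg.norm(d)/4.17,np.linalg.norm(rv)/1.19),1))
def tool(x,z):
    """tool matrix with x along fingers, z jaw direction"""
    x=np.array(x,float);x/=np.linalg.norm(x);z=np.array(z,float);z-=x*(x@z);z/=np.linalg.norm(z)
    return np.c_[x,np.cross(z,x),z]
E
python3 - <<'E'
from h import *
np.set_printoptions(precision=3,suppress=True)
p,Rm=pose(); print(Rm); print(env.calibration('wrist')['T_tool_cam'])
for th in [0,30,-30]:
    t=np.radians(th)
    plan(np.array([400,-280,420.]),tool([0,0,-1],[np.cos(t),np.sin(t),0])) 
    plan(np.array([400,-280,420.]),tool([0,0,-1],[-np.cos(t),-np.sin(t),0]))
E
```

```text
[[ 0.     0.966  0.257]
 [-0.     0.257 -0.966]
 [-1.     0.     0.   ]]
[[ 0.    -0.312  0.95  29.937]
 [ 0.001 -0.95  -0.312 79.023]
 [ 1.     0.001 -0.    -0.449]
 [ 0.     0.     0.     1.   ]]
shift(now axes) cm [ -1.53  31.46 -15.16] turn [-12.52   0.     0.  ] shift(after turn) [-1.53 22.74 26.51] minrows 10.5
shift(now axes) cm [ -1.53  31.46 -15.16] turn [17.48  0.   -0.  ] shift(after turn) [ -1.53 -22.74 -26.51] minrows 14.7
shift(now axes) cm [ -1.53  31.46 -15.16] turn [-17.52   0.     0.  ] shift(after turn) [-1.53  6.44 34.33] minrows 14.7
shift(now axes) cm [ -1.53  31.46 -15.16] turn [12.48  0.   -0.  ] shift(after turn) [ -1.53  -6.44 -34.33] minrows 10.5
shift(now axes) cm [ -1.53  31.46 -15.16] turn [-7.52  0.   -0.  ] shift(after turn) [-1.53 32.95 11.59] minrows 8.4
shift(now axes) cm [ -1.53  31.46 -15.16] turn [22.48 -0.   -0.  ] shift(after turn) [ -1.53 -32.95 -11.59] minrows 18.9
```

```bash
python3 -m jog '[[0,-0.16,3.41,-1.34,0,0,0],[0,-0.16,3.41,-1.34,0,0,0],[0,-0.16,3.41,-1.34,0,0,0],[0,-0.16,3.41,-1.34,0,0,0],[0,-0.16,3.41,-1.34,0,0,0],[0,-0.16,3.41,-1.34,0,0,0],[0,-0.16,3.41,-1.34,0,0,0],[0,-0.16,3.41,-1.34,0,0,0],[0,-0.16,3.41,-1.34,0,0,0],[0,-0.16,3.41,-1.34,0,0,0]]' && python3 -m jog '[[0,0,0,0,-1.14,0,0],[0,0,0,0,-1.14,0,0],[0,0,0,0,-1.14,0,0],[0,0,0,0,-1.14,0,0],[0,0,0,0,-1.14,0,0],[0,0,0,0,-1.14,0,0],[0,0,0,0,-1.14,0,0],[0,0,0,0,-1.14,0,0],[0,0,0,0,-1.14,0,0],[0,0,0,0,-1.14,0,0],[0,0,0,0,-1.14,0,0],[0,0,0,0,0,0,0]]'
cat > look.py <<'E'
import sys
from h import *
np.set_printoptions(precision=1,suppress=True)
name=sys.argv[1]
cT=camT('wrist'); im=env.capture('wrist'); np.savez('pics/'+name,K=cT[0]['mtx'],T=cT[1])
cv2.imwrite(f'pics/{name}.png',im[:,:,::-1]); p,Rm=pose(); print('tcp',p,Rm.ravel(),env.get_state()['joint_pos'],env.get_state()['t'])
for a in sys.argv[2:]:
    th,z=a.split(':')
    for l in env.landmark_of('wrist',th)[:2]:
        print(th,np.round(l['position'],1),round(l['confidence'],2),onz('wrist',l['position'],float(z),cT))
E
python3 look.py w1 medium_pot_grip:136 medium_pot:40 stand:0 large_pot:10 lock_grip:48 carrier_seat:10
```

```text
t: 2.08
position: [431.2, -288.8, 421.0]
tool_rot: [0.561, 0.431, 0.56, -0.431]
force: [0.9, -0.2, 0.1]
finger_gap: 85.4
t: 3.08
position: [430.0, -290.3, 420.7]
tool_rot: [0.707, -0.002, 0.707, 0.002]
force: [-0.6, -0.4, -0.3]
finger_gap: 85.0
tcp [ 430.  -290.3  420.7] [ 0.  0.  1. -0.  1. -0. -1. -0.  0.] [-0.7  0.   1.4 -0.   1.7 -0.7] 3.1333
medium_pot_grip [302.7 222.8] 0.62 [ 447.3 -303.8  136. ]
medium_pot [317.4 194.4] 0.9 [ 469.9 -305.2   40. ]
```

View pics/w1.png

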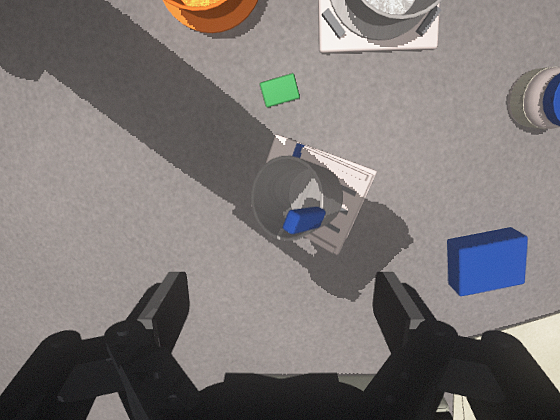

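```bash
cat > fit.py <<'E'
from h import *
from scipy.optimize import least_squares
np.set_printoptions(precision=1,suppress=True)
f=np.load('pics/w1.npz'); cw=(env.calibration('wrist'),f['T'])
C={'scene':camT('scene'),'side':camT('side'),'wrist':cw}
cs=[onz('wrist',p,3,cw) for p in [(275,136),(376,172),(337,253)]]
print(cs,np.linalg.norm(cs[1]-cs[0]),np.linalg.norm(cs[2]-cs[1]))
for a,b,o in [(0,1,0),(1,2,90)]:
    d=cs[b]-cs[a]; print('yaw',np.degrees(np.arctan2(d[1],d[0]))+o)
obs=[('scene','o',(244.3,137.9)),('side','o',(337.,179.7)),('wrist','o',(317.4,194.4)),('scene','g',(249.6,108.7)),('side','g',(347.2,151.3)),('wrist','g',(302.7,222.8))]
def model(v):
    u=np.array([np.cos(v[3]),np.sin(v[3]),0]);z=np.array([0,0,1.]);c,s=np.cos(np.radians(35)),np.sin(np.radians(35))
    X=c*u+s*z;Z=-s*u+c*z;return v[:3],v[:3]+39*X+94*Z,X,Z
def res(v):
    o,g,_,_=model(v); r=[]
    for n,k,p in obs: r+=list((proj(n,o if k=='o' else g,C[n])-p)*(1 if n=='wrist' else 1.))
    return np.array(r)
s=least_squares(res,[470,-300,45,-.3],loss='soft_l1')
print(s.x,np.degrees(s.x[3])); print(res(s.x).reshape(-1,2)); print(model(s.x))
E
python3 fit.py
```

```text
[array([ 421.8, -244.7,    3. ]), array([ 544.6, -286.4,    3. ]), array([ 503.6, -394.7,    3. ])] 129.73103345155153 115.86450995631955
yaw -18.719345332131304
yaw -20.758810314437866
[ 469.3 -305.3   39.1   -0.1] -6.9172835967262785
[[-1.4  0.3]
 [ 0.9  1.2]
 [-0.7 -0.1]
 [-0.9 -3.3]
 [ 0.3 -0.5]
 [ 0.4 -0.3]]
(array([ 469.3, -305.3,   39.1]), array([ 447.5, -302.6,  138.5]), array([ 0.8, -0.1,  0.6]), array([-0.6,  0.1,  0.8]))
```

Run:
```python
from h import *
a=np.radians(-19.5);u=np.array([np.cos(a),np.sin(a),0]);t=np.radians(35);z=np.array([0,0,1])
X=np.cos(t)*u+np.sin(t)*z;Z=-np.sin(t)*u+np.cos(t)*z
plan(np.array([447,-302,138])+Z*245,tool(-Z,X))
```

```text
shift(now axes) cm [  8.2    3.53 -11.55] turn [ 3.16 -5.78 -0.99] shift(after turn) [ -0.2   -0.54 -14.58] minrows 5.6
```

```bash
python3 -m jog '[[0,0,0,0,0.527,-0.963,-0.165],[0,0,0,0,0.527,-0.963,-0.165],[0,0,0,0,0.527,-0.963,-0.165],[0,0,0,0,0.527,-0.963,-0.165],[0,0,0,0,0.527,-0.963,-0.165],[0,0,0,0,0.527,-0.963,-0.165],[0,-0.05,-0.135,-3.65,0,0,0],[0,-0.05,-0.135,-3.65,0,0,0],[0,-0.05,-0.135,-3.65,0,0,0],[0,-0.05,-0.135,-3.65,0,0,0],[0,0,0,0,0,0,0],[0,0,0,0,0,0,0]]'; python3 look.py w2 medium_pot_grip:138 medium_pot:39
python3 - <<'E'
from h import *
o=env.outline_of('wrist','medium_pot_grip')
for k in o: 
    ys,xs=np.nonzero(k['pixels']); print(k['confidence'],k['extent'],xs.mean(),ys.mean())
E
```

```text
t: 4.43
position: [313.4, -254.7, 337.2]
tool_rot: [0.874, 0.079, 0.455, -0.15]
force: [0.2, 0.1, 0.6]
finger_gap: 85.3
tcp [ 314.4 -255.3  339.4] [ 0.5  0.3  0.8 -0.2  0.9 -0.3 -0.8  0.   0.6] [-0.8 -0.4  2.   0.3  1.1 -0.6] 4.4833
medium_pot_grip [282.7 224.3] 0.69 [ 445.6 -301.4  138. ]
medium_pot [249.2 187.6] 0.68 [ 474.  -309.1   39. ]
medium_pot [139.   87.7] 0.58 [ 416.7 -191.1   39. ]
0.62 [184.5, 156.0, 108.1, 97.1] 237.85599159074982 206.7771548703574
```

View pics/w2.png

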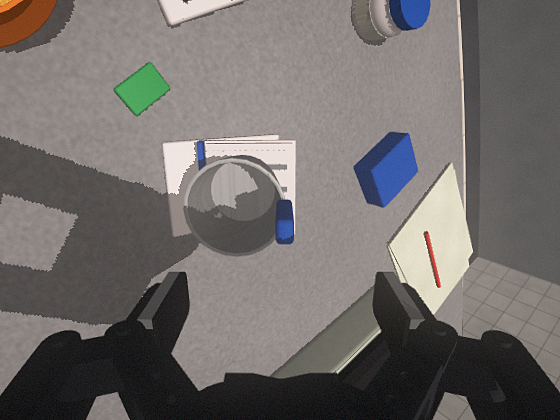

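The pot on the stand lies square in the tool's view, which confirms the yaw. The rim centre is at about (235,207) and the blue grip spans columns 278–293, rows 200–244. I'll refit with this view included.

```bash
cat > fit2.py <<'E'
from h import *
from scipy.optimize import least_squares
np.set_printoptions(precision=1,suppress=True)
im=cv2.imread('pics/w2.png').astype(int); b,g,r=im[:,:,0],im[:,:,1],im[:,:,2]
m=((b>1.6*r+20)&(b>1.5*g)).astype(np.uint8); m[:190]=0;m[:,:265]=0;m[:,310:]=0;m[260:]=0
ys,xs=np.nonzero(m); print('blue',xs.min(),xs.max(),ys.min(),ys.max(),np.median(xs),xs.mean(),ys.mean())
C={'scene':camT('scene'),'side':camT('side')}
for k in ['w1','w2']: C[k]=(env.calibration('wrist'),np.load(f'pics/{k}.npz')['T'])
obs=[('scene','o',(244.3,137.9)),('side','o',(337.,179.7)),('w1','o',(317.4,194.4)),('scene','g',(249.6,108.7)),('side','g',(347.2,151.3)),('w1','g',(302.7,222.8)),('w2','g',(xs.mean(),224.3)),('w2','o',(249.2,187.6)),('w2','r',(235.,207.))]
t=np.radians(35);z=np.array([0,0,1.])
def model(v):
    u=np.array([np.cos(v[3]),np.sin(v[3]),0]);X=np.cos(t)*u+np.sin(t)*z;Z=-np.sin(t)*u+np.cos(t)*z
    Y=np.cross(Z,X); Xp=X*np.cos(v[4])+Y*np.sin(v[4])
    return {'o':v[:3],'g':v[:3]+39*Xp+94*Z,'r':v[:3]+64*Z},X,Z
def res(v):
    M=model(v)[0]; r=[]
    for n,k,p in obs: r+=list(proj(n,M[k],C[n])-p)
    return np.array(r+[(v[3]+np.radians(19.5))*100,v[4]*30])
s=least_squares(res,[470,-300,45,-.34,0],loss='soft_l1')
print(s.x[:3],np.degrees(s.x[3:])); print(res(s.x)[:-2].reshape(-1,2)); M,X,Z=model(s.x);print(M)
p,Rm=pose(); print('grip in tool',Rm.T@(M['g']-p),'origin in tool',Rm.T@(M['o']-p), 'rim',Rm.T@(M['r']-p))
plan(M['g']+155*Z,tool(-Z,X))
E
python3 fit2.py
```

```text
blue 276 293 200 243 285.0 285.1990291262136 228.3373786407767
[ 469.3 -306.4   39.2] [-19.4  -4.9]
[[-1.7  0.1]
 [ 0.9  1. ]
 [-0.7  0.9]
 [-0.8 -3.2]
 [ 0.3 -0.4]
 [ 0.3 -0.8]
 [ 0.1 -0.2]
 [-4.7 -0.1]
 [ 0.8  0. ]]
{'o': array([ 469.3, -306.4,   39.2]), 'g': array([ 447.4, -302.2,  138.5]), 'r': array([ 434.7, -294.2,   91.6])}
grip in tool [245.8   0.2  -1.9] origin in tool [339.7   3.6 -41. ] rim [275.7   3.6 -40.8]
shift(now axes) cm [ 9.1  0.  -0.1] turn [0. 0. 0.] shift(after turn) [ 9.1  0.  -0.1] minrows 2.2
```

```bash
cat >> h.py <<'E'
def intool(px,x):
    """wrist pixel -> tool-frame point on plane tool x = x"""
    c=env.calibration('wrist'); o,d=ray('wrist',px,(c,np.array(c['T_tool_cam']))); return o+d*(x-o[0])/d[0]
E
python3 - <<'E'
from h import *
np.set_printoptions(precision=2,suppress=True)
for q in [(285.2,224.3)]:
    for x in (235,245,255): print(intool(q,x))
print('rim c',intool((235,207),275), intool((285.2,243.),227),intool((285.2,200),275))
print(np.array(env.calibration('wrist')['mtx']))
T=np.load('pics/w2.npz')['T']; c=env.calibration('wrist'); Tt=T@np.linalg.inv(c['T_tool_cam']); p,Rm=pose()
print(Tt[:3,3],p,Tt[:3,:3]-Rm, R.from_matrix(Rm.T@Tt[:3,:3]).as_rotvec(degrees=True))
E
```

```text
[235.     3.12   2.59]
[245.    -0.61   2.73]
[255.    -4.34   2.87]
rim c [275.     2.77 -36.71] [227.    -7.08   2.54] [275.     8.57   3.06]
[[325.01   0.   280.7 ]
 [  0.   325.01 211.08]
 [  0.     0.     1.  ]]
[ 313.38 -254.7   337.24] [ 315.26 -255.61  340.52] [[-0.  0.  0.]
 [ 0. -0. -0.]
 [-0.  0. -0.]] [0.2  0.26 0.05]
```

```bash
python3 -m jog '[[0,2.5,0,0,0,0,0],[0,2.5,0,0,0,0,0],[0,2,0,0,0,0,0],[0,1.2,0,-0.1,0,0,0],[0,0.9,0,0,0,0,0],[0,0,0,0,0,0,0],[0,0,0,0,0,0,0],[0,0,0,0,0,0,0]]' 40; python3 look.py w3 medium_pot_grip:138
```

```text
t: 5.3
position: [363.3, -272.4, 264.6]
tool_rot: [0.875, 0.078, 0.454, -0.15]
force: [0.3, 0.5, 0.5]
finger_gap: 85.5
tcp [ 363.2 -272.4  264.7] [ 0.5  0.3  0.8 -0.2  0.9 -0.3 -0.8 -0.   0.6] [-0.8 -0.2  2.   0.3  0.8 -0.6] 5.35
```

View pics/w3.png

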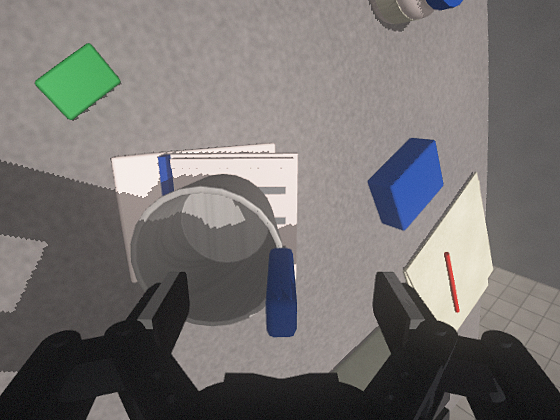

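The grip sits between the pads, at columns 268–297 and rows 248–336, and its measured edges fit ±9 mm. I'll close on it.

```bash
python3 -m jog '[[1,0,0,0,0,0,0],[1,0,0,0,0,0,0],[1,0,0,0,0,0,0],[1,0,0,0,0,0,0],[1,0,0,0,0,0,0],[1,0,0,0,0,0,0],[1,0,0,0,0,0,0],[1,0,0,0,0,0,0]]' 50
```

```text
t: 6.07
position: [363.0, -272.3, 263.7]
tool_rot: [0.875, 0.078, 0.455, -0.15]
force: [2.5, -0.5, -1.0]
finger_gap: 11.3
```

```bash
python3 -m jog '[[1,-0.5,0,0,0,0,0],[1,-1,0,0,0,0,0],[1,-1.5,0,0,0,0,0],[1,-1.5,0,0,0,0,0],[1,-1.5,0,0,0,0,0],[1,-1.6,0,1.1,0,0,0],[1,-2,0,1.4,0,0,0],[1,-2,0,1.4,0,0,0],[1,-2,0,1.4,0,0,0],[1,-1,0,0.7,0,0,0],[1,0,0,0,0,0,0]]'
python3 - <<'E'
from h import *
plan(np.array([560,-150,420.]),tool([0,0,-1],[1,0,0]))
E
```

```text
t: 6.98
position: [330.1, -260.7, 420.3]
tool_rot: [0.875, 0.077, 0.453, -0.15]
force: [0.4, -0.2, -1.1]
finger_gap: 11.8
shift(now axes) cm [10.38 18.09 14.7 ] turn [-3.13  5.81  1.01] shift(after turn) [ 0.03 11.07 22.99] minrows 6.1
```

```bash
python3 -m jog '[[1,0,0,0,-0.391,0.726,0.126],[1,0,0,0,-0.391,0.726,0.126],[1,0,0,0,-0.391,0.726,0.126],[1,0,0,0,-0.391,0.726,0.126],[1,0,0,0,-0.391,0.726,0.126],[1,0,0,0,-0.391,0.726,0.126],[1,0,0,0,-0.391,0.726,0.126],[1,0,0,0,-0.391,0.726,0.126]]'; python3 -m jog '[[1,0,0.6,1.2,0,0,0],[1,0,1.38,2.87,0,0,0],[1,0,1.38,2.87,0,0,0],[1,0,1.38,2.87,0,0,0],[1,0,1.38,2.87,0,0,0],[1,0,1.38,2.87,0,0,0],[1,0,1.38,2.87,0,0,0],[1,0,1.38,2.87,0,0,0],[1,0,0.8,1.7,0,0,0],[1,0,0,0,0,0,0],[1,0,0,0,0,0,0]]'; python3 look.py w4 large_pot:10 lock_grip:48 carrier_seat:10 medium_pot:171 medium_pot_grip:265
```

```text
t: 7.65
position: [330.1, -260.7, 415.4]
tool_rot: [0.704, 0.002, 0.71, 0.003]
force: [-0.2, 1.0, -2.8]
finger_gap: 11.3
t: 8.57
position: [560.7, -149.8, 414.5]
tool_rot: [0.705, 0.001, 0.709, 0.002]
force: [-0.5, 1.2, -1.9]
finger_gap: 11.7
tcp [ 560.1 -150.4  415.2] [-0.  0.  1.  0.  1. -0. -1.  0. -0.] [-0.3  0.2  1.2  0.   1.7 -0.3] 8.6167
large_pot [255.9 119.8] 0.74 [528.8 -83.4  10. ]
large_pot [105.  118.5] 0.65 [355.6 -80.1  10. ]
medium_pot [229.  221.1] 0.73 [ 521.7 -146.1  171. ]
medium_pot_grip [281.1 296.5] 0.56 [ 558.8 -146.5  265. ]
```

View pics/w4.png

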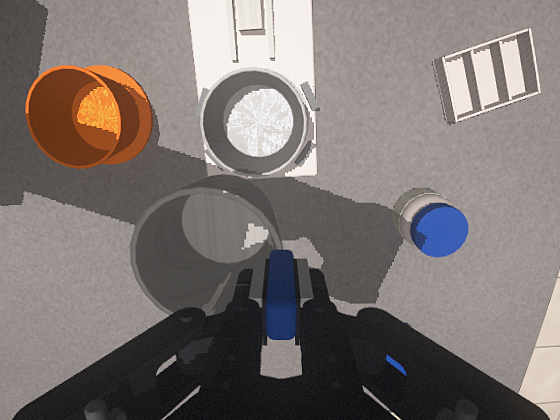

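Large pot rim is about centred at (256,121), 110 px wide. The held pot's rim centre is near (207,255), and the carrier shows above it. Next I'll fit the large pot, the held pot and the carrier heading in this same picture.

```bash
cat > sil.py <<'E'
from h import *
from scipy.optimize import minimize
def circ(c,r,ax=None,n=60):
    t=np.linspace(0,2*np.pi,n,endpoint=False); return np.c_[c[0]+r*np.cos(t),c[1]+r*np.sin(t),np.full(n,c[2])]
def hull(pts,cT):
    q=np.array([proj('wrist',p,cT) for p in pts]); return cv2.convexHull((q*16).astype(np.int32))
def iou(mask,parts,cT):
    m=np.zeros(mask.shape,np.uint8)
    for P in parts: cv2.fillConvexPoly(m,hull(P,cT),1,shift=4)
    m=m>0; return (m&mask).sum()/(m|mask).sum()
def fitxy(mask,cT,x0,parts):
    f=lambda v:-iou(mask,parts(v),cT)
    s=minimize(f,x0,method='Nelder-Mead',options=dict(initial_simplex=[x0,np.add(x0,[8,0]),np.add(x0,[0,8])],xatol=.1)); return s.x,-s.fun
def large(v): return [np.r_[circ((*v,76),50),circ((*v,15),42)],np.r_[circ((*v,10),56),circ((*v,15),56)]]
E
python3 - <<'E'
from sil import *
np.set_printoptions(precision=1,suppress=True)
cT=(env.calibration('wrist'),np.load('pics/w4.npz')['T'])
for o in env.outline_of('wrist','large_pot')[:2]:
    print(o['confidence'],o['extent'],fitxy(o['pixels'],cT,[537,-83],large))
for px in [(201.5,121),(311,121),(256,68),(256,174.5)]: print('rim',px,onz('wrist',px,76,cT))
L=[onz('wrist',p,10,cT) for p in [(188,0),(205,172),(313,0),(316,175)]]; print(L)
for a,b in [(1,0),(3,2)]: d=L[b]-L[a]; print('carrier y heading',np.degrees(np.arctan2(d[1],d[0])))
for o in env.outline_of('wrist','medium_pot')[:2]:
    print('med',o['confidence'],o['extent'])
p=[intool(q,249-64) for q in [(131,250),(282,250)]]; print('held rim in tool',p)
E
```

```text
0.75 [202.1, 69.4, 105.1, 109.4] (array([531.9, -85. ]), np.float64(0.9708475982985787))
0.75 [22.6, 65.1, 129.9, 104.6] (array([537., -83.]), np.float64(0.0))
rim (201.5, 121) [483.7 -81.8  76. ]
rim (311, 121) [585.  -81.9  76. ]
rim (256, 68) [535.1 -36.1  76. ]
rim (256, 174.5) [ 533.3 -132.2   76. ]
[array([460.2,  39. ,  10. ]), array([ 467.8, -142.7,   10. ]), array([589.6,  37.8,  10. ]), array([ 598., -146.,   10.])]
carrier y heading 92.36575422654296
carrier y heading 92.62657822518032
held rim in tool [array([185. ,   7.5, -80.7]), array([185. ,   7.9,  -0.4])]
```

```bash
python3 -m jog '[[1,0.5,1.2,0.24,0,0,0],[1,1,2.2,0.4,0,0,0],[1,1.5,2.2,0.4,0,0,0],[1,1.5,1.1,0.2,0,0,0],[1,1.5,0,0,0,0,0],[1,0,0,0,0,0,0],[1,0,0,0,0,0,0],[1,0,0,0,0,0,0]]'; python3 look.py w5
python3 - <<'E'
from h import *
np.set_printoptions(precision=4,suppress=True)
ps=[];
for i in range(4):
    p,Rm=pose(); ps.append(p); print(p,Rm[:,0]); env.capture('side')
E
```

```text
t: 9.63
position: [572.5, -83.1, 358.5]
tool_rot: [0.707, 0.001, 0.708, 0.001]
force: [0.3, 0.2, -1.4]
finger_gap: 11.4
tcp [572.6 -83.3 358.9] [-0.  0.  1.  0.  1. -0. -1.  0. -0.] [-0.2  0.2  1.3  0.   1.6 -0.2] 9.6833
[572.5558 -83.3058 358.8669] [-0.0003  0.0028 -1.    ]
[572.5409 -83.4144 358.9477] [-0.0001  0.0027 -1.    ]
[572.5266 -83.4548 358.7901] [-0.0004  0.0027 -1.    ]
[572.5026 -83.4323 358.5555] [-0.0007  0.0028 -1.    ]
```

View pics/w5.png

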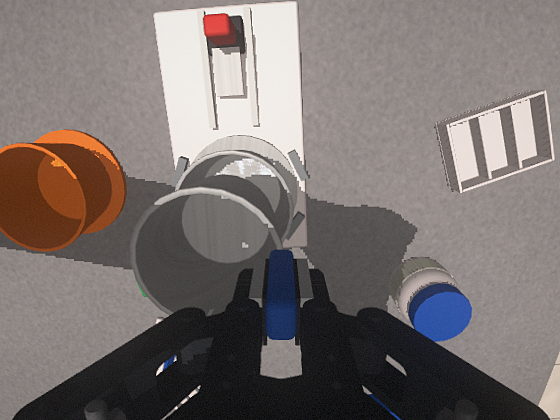

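The held pot hangs just above the large one. The large pot's far flange edge is at about (241,136) and its rim at about (240,152). The lock shows at (218,26).

Run:
```python
from sil import *
np.set_printoptions(precision=1,suppress=True)
cT=(env.calibration('wrist'),np.load('pics/w5.npz')['T'])
print('flange far',onz('wrist',(241,136),15,cT),'rim far',onz('wrist',(240,152),76,cT),'rim R',onz('wrist',(293,205),76,cT),'rim L',onz('wrist',(181,190),76,cT))
print('lock',onz('wrist',(217,25),62,cT), [ (np.round(l['position']),l['confidence'],onz('wrist',l['position'],48,cT)) for l in (env.capture('wrist') is not None and env.landmark_of('wrist','lock_grip'))])
L=[onz('wrist',p,10,cT) for p in [(155,14),(298,2),(306,247)]]; print(L)
im=cv2.imread('pics/w5.png')
# overlay of assumed models
q=im.copy()
for c,r,col in [((532.5,-84,76),50,(0,0,255)),((532.5,-84,15),56,(0,255,0)),((533,-84.,359-249+64),41,(255,0,0)),((533,-84.,359-249),34,(255,255,0))]:
    pts=np.array([proj('wrist',p,cT) for p in circ(c,r)]); cv2.polylines(q,[pts.astype(np.int32)],True,col,1)
cv2.imwrite('pics/w5o.png',cv2.resize(q[110:340,110:340],(690,600),interpolation=cv2.INTER_CUBIC))
```

```text
flange far [533.3 -29.8  15. ] rim far [539.5 -36.8  76. ] rim R [581.  -79.7  76. ] rim L [490.6 -67.1  76. ]
lock [523.6  56.3  62. ] [(array([216.,  27.]), 0.78, array([520. ,  57.7,  48. ]))]
[array([458.9,  78.3,  10. ]), array([586.1,  86.1,  10. ]), array([ 598. , -146.8,   10. ])]
```

View pics/w5o.png

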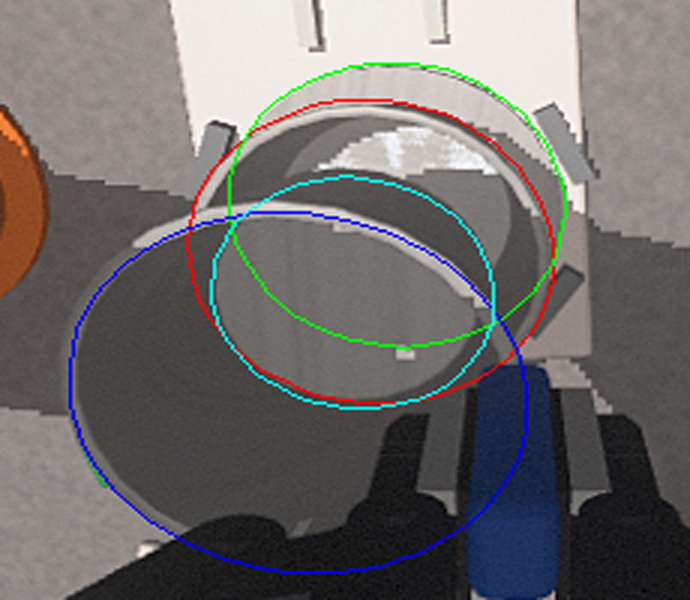

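```bash
python3 -m jog '[[1,0.5,-0.1,0.1,0,0,0],[1,1,-0.1,0.05,0,0,0],[1,1,0,0,0,0,0],[1,1,0,0,0,0,0],[1,1,0,0,0,0,0],[1,1,0,0,0,0,0],[1,1,0,0,0,0,0],[1,0.7,0,0,0,0,0],[1,0.5,0,0,0,0,0],[1,0,0,0,0,0,0],[1,0,0,0,0,0,0]]'
```

```text
t: 10.9
position: [573.8, -84.9, 280.4]
tool_rot: [0.706, 0.001, 0.708, 0.001]
force: [0.3, 0.4, -1.8]
finger_gap: 11.3
```

```bash
python3 -m jog '[[1,0.3,0,0,0,0,0],[1,0.3,0,0,0,0,0],[1,0.2,0,0,0,0,0],[1,0,0,0,0,0,0],[1,0,0,0,0,0,0]]'
```

```text
t: 11.32
position: [573.7, -84.8, 272.3]
tool_rot: [0.706, 0.001, 0.708, 0.001]
force: [-0.3, -1.3, -1.4]
finger_gap: 11.3
```

```bash
for i in 1; do python3 -m jog '[[1,0.2,0,0,0,0,0],[1,0.2,0,0,0,0,0],[1,0,0,0,0,0,0],[1,0,0,0,0,0,0]]'; done; python3 -m jog '[[1,0.1,0,0,0,0,0],[1,0.1,0,0,0,0,0],[1,0,0,0,0,0,0]]';python3 -m jog '[[1,0.1,0,0,0,0,0],[1,0.1,0,0,0,0,0],[1,0,0,0,0,0,0]]'
```

```text
t: 11.65
position: [573.7, -84.8, 268.2]
tool_rot: [0.706, 0.001, 0.708, 0.001]
force: [-0.2, -0.3, -1.3]
finger_gap: 11.3
t: 11.9
position: [573.7, -84.8, 266.2]
tool_rot: [0.706, 0.001, 0.708, 0.001]
force: [-0.4, -0.2, -1.0]
finger_gap: 11.5
t: 12.15
position: [573.7, -84.8, 264.2]
tool_rot: [0.706, 0.001, 0.708, 0.001]
force: [0.0, 0.0, -1.0]
finger_gap: 11.1
```

```bash
python3 -m jog '[[1,0.1,0,0,0,0,0],[1,0,0,0,0,0,0],[1,0,0,0,0,0,0]]';python3 -m jog '[[1,0.1,0,0,0,0,0],[1,0,0,0,0,0,0],[1,0,0,0,0,0,0]]'; python3 -m jog '[[1,0.1,0,0,0,0,0],[1,0,0,0,0,0,0],[1,0,0,0,0,0,0]]'
```

```text
t: 12.4
position: [573.7, -84.8, 263.4]
tool_rot: [0.706, 0.001, 0.708, 0.001]
force: [0.2, -0.4, -1.2]
finger_gap: 11.5
t: 12.65
position: [573.7, -84.8, 262.4]
tool_rot: [0.706, 0.001, 0.708, 0.001]
force: [-0.6, 0.3, -1.4]
finger_gap: 11.4
t: 12.9
position: [573.7, -84.8, 261.4]
tool_rot: [0.706, 0.001, 0.708, 0.001]
force: [-0.3, -0.7, -2.4]
finger_gap: 11.4
```

```bash
for k in a b; do :; done; python3 -m jog '[[1,0.1,0,0,0,0,0],[1,0,0,0,0,0,0],[1,0,0,0,0,0,0]]';python3 -m jog '[[1,0.1,0,0,0,0,0],[1,0,0,0,0,0,0],[1,0,0,0,0,0,0]]'
python3 - <<'E'
from h import *
env.capture('scene');env.capture('side');
print(env.get_state()['force'],env.get_state()['wrist_torque'])
E
```

```text
t: 13.15
position: [573.8, -84.8, 260.9]
tool_rot: [0.706, 0.001, 0.708, 0.001]
force: [-0.4, 0.8, 1.6]
finger_gap: 11.8
t: 13.4
position: [573.9, -84.7, 260.8]
tool_rot: [0.707, 0.001, 0.708, 0.001]
force: [-2.1, 1.4, 6.7]
finger_gap: 11.5
[-2.31883105  0.66181368  7.25390363] [ 0.05142661  0.68028171 -0.06149712]
```

```bash
python3 -m jog '[[1,-0.05,0,0,0,0,0],[0.7,0,0,0,0,0,0],[0.5,0,0,0,0,0,0],[0.4,0,0,0,0,0,0],[0.4,0,0,0,0,0,0],[0.4,-0.5,0,0,0,0,0],[0.4,-2,0,0,0,0,0],[0.4,-3,0,0,0,0,0],[0.2,-3,0,0,0,0,0],[0.2,-3,0,0,0,0,0],[0.2,-3,0,0,0,0,0],[0.2,0,0,0,0,0,0]]'; python3 look.py w6 large_pot:10 medium_pot:15 medium_pot_grip:109 lock_grip:48; python3 -c "
import cv2;cv2.imwrite('pics/w6c.png',cv2.imread('pics/w6.png'))"
python3 - <<'E'
from h import *
p,Rm=pose()
# view pose above small pot, camera north(+y): jaw direction free
plan(np.array([505,320.,420]),Rm)
plan(np.array([505,320.,420]),tool([0,0,-1],[.84,.54,0]))
E
```

```text
t: 14.5
position: [574.1, -85.3, 413.1]
tool_rot: [0.71, 0.0, 0.704, 0.0]
force: [1.1, -0.3, 1.5]
finger_gap: 68.3
tcp [574.1 -85.3 409.7] [ 0.  0.  1.  0.  1. -0. -1.  0.  0.] [-0.2  0.2  1.2  0.   1.7 -0.2] 14.55
large_pot [ 93.2 171.3] 0.94 [354.4 -76.9  10. ]
large_pot [278.9 199. ] 0.22 [ 574.4 -111.9   10. ]
medium_pot [245.4 176. ] 0.85 [535.8 -82.8  15. ]
medium_pot_grip [274.4 198.5] 0.69 [570.2 -83.1 109. ]
lock_grip [224.6  38.4] 0.88 [523.4  56.5  48. ]
lock_grip [245.6 176.3] 0.49 [539.4 -76.2  48. ]
shift(now axes) cm [-1.48 40.53 -6.94] turn [0. 0. 0.] shift(after turn) [-1.48 40.53 -6.94] minrows 9.9
shift(now axes) cm [-1.48 40.53 -6.94] turn [-5.46 -0.04 -0.05] shift(after turn) [-1.67 37.82 16.11] minrows 9.9
```

View pics/w6.png

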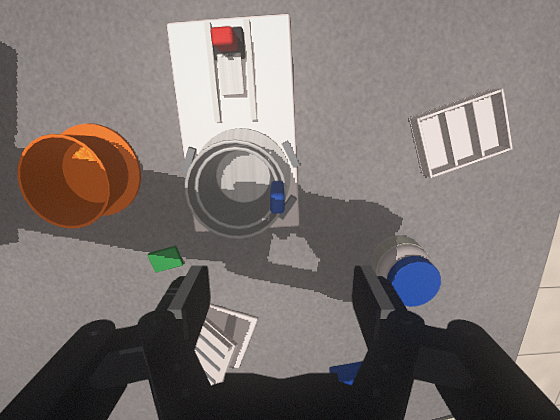

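The medium pot now stands concentric inside the large one, with the blue grip at (277,197) on the +x side. The red lock is at (227,40). Next is the small pot.

```bash
python3 -m jog '[[0,0,2,-0.25,0,0,0],[0,-0.1,4,-0.5,0,0,0],[0,-0.1,4,-0.5,0,0,0],[0,-0.1,4,-0.5,0,0,0],[0,-0.1,4,-0.5,0,0,0],[0,-0.1,4,-0.5,0,0,0],[0,-0.1,4,-0.5,0,0,0],[0,-0.1,4,-0.5,0,0,0],[0,-0.1,4,-0.5,0,0,0],[0,-0.1,4,-0.5,0,0,0],[0,-0.1,4,-0.5,0,0,0],[0,0,1.3,-0.2,0,0,0]]'; python3 -m jog '[[0,0,0,0,-1.15,0,0],[0,0,0,0,-1.15,0,0],[0,0,0,0,-1.15,0,0],[0,0,0,0,-1.15,0,0],[0,0,0,0,-1.15,0,0],[0,0,0,0,-1.15,0,0],[0,0,0,0,-1.15,0,0],[0,0,0,0,-1.15,0,0],[0,0,0,0,-1.15,0,0],[0,0,0,0,-1.15,0,0]]';  python3 -m jog '[[0,0,0,0,-1.15,0,0],[0,0,0,0,-1.15,0,0],[0,0,0,0,-1.15,0,0],[0,0,0,0,-1.15,0,0],[0,0,0,0,-1.15,0,0],[0,0,0,0,-1.15,0,0],[0,0,0,0,-1.15,0,0],[0,0,0,0,-1.15,0,0],[0,0,0,0,-1.15,0,0],[0,0,0,0,-1.15,0,0],[0,0,0,0,0,0,0],[0,0,0,0,0,0,0]]'
python3 look.py w7 small_pot:0 small_pot_grip:92
python3 - <<'E'
from h import *
np.set_printoptions(precision=1,suppress=True)
cT=(env.calibration('wrist'),np.load('pics/w7.npz')['T'])
im=cv2.imread('pics/w7.png').astype(int); b,g,r=im[:,:,0],im[:,:,1],im[:,:,2]
m=((r>1.8*b+30)&(g>1.5*b+20)&(g>.65*r)).astype(np.uint8)
n,lab,st,ce=cv2.connectedComponentsWithStats(m)
for i in range(1,n):
    if st[i,4]>60: print(st[i],ce[i],onz('wrist',ce[i],92,cT))
E
```

```text
t: 15.75
position: [518.3, 352.4, 414.4]
tool_rot: [0.705, -0.0, 0.709, 0.002]
force: [0.4, -1.1, -1.2]
finger_gap: 85.4
t: 16.58
position: [520.1, 347.5, 414.8]
tool_rot: [0.581, -0.401, 0.583, 0.403]
force: [0.5, 0.5, -0.6]
finger_gap: 85.5
t: 17.58
position: [520.0, 347.6, 415.3]
tool_rot: [0.255, -0.658, 0.255, 0.661]
force: [-0.3, 0.1, -0.1]
finger_gap: 85.3
tcp [520.  347.6 415.6] [-0.  -0.7 -0.7  0.  -0.7  0.7 -1.   0.   0. ] [ 0.5  0.3  1.1  0.   1.8 -1.9] 17.6333
small_pot [288.1 151.3] 0.85 [491.8 334.    0. ]
small_pot_grip [282.1 200.9] 0.64 [520.5 354.   92. ]
[270 185  20  26 276] [278.9 200.7] [522.6 351.8  92. ]
```

View pics/w7.png

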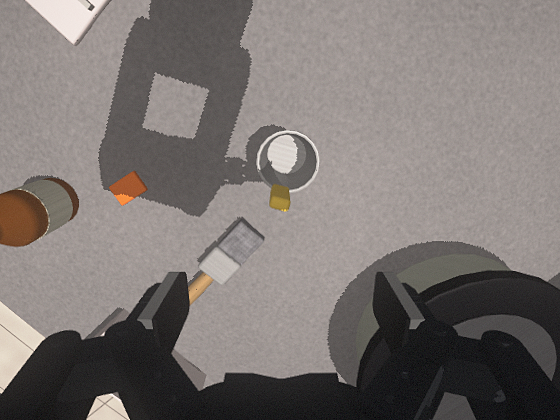

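The small pot's rim is centred at (288,160) and its grip top at (280,199). The brush lies next to it, and there is a black disk object at the lower right. I'll compute the geometry and the clearance to that disk.

Run:
```python
from sil import *
np.set_printoptions(precision=1,suppress=True)
cT=(env.calibration('wrist'),np.load('pics/w7.npz')['T'])
c=onz('wrist',(288,160.5),62,cT); print('rim c',c, 'rimsize',onz('wrist',(257,160),62,cT)-onz('wrist',(319.5,160),62,cT))
o=[k for k in env.outline_of('wrist','small_pot') if k['confidence']>.3][0]
print(o['extent'],fitxy(o['pixels'],cT,[500,332],lambda v:[np.r_[circ((*v,62),32),circ((*v,0),26)]]))
for z in (85,92,100,110): print('grip',z,onz('wrist',(279,200),z,cT))
print('disk',[ (z,onz('wrist',(372,285),z,cT),onz('wrist',(440,245),z,cT)) for z in (0,60,120)], onz('scene',(480,402),0),onz('scene',(480,402),120),onz('scene',(560,350),120))
```

```text
rim c [493.6 333.5  62. ] rimsize [ 46.2 -41.9   0. ]
[257.0, 129.2, 64.6, 85.4] (array([495.8, 334.5]), np.float64(0.874931129476584))
grip 85 [523.4 352.9  85. ]
grip 92 [522.1 351.4  92. ]
grip 100 [520.5 349.6 100. ]
grip 110 [518.6 347.5 110. ]
disk [(0, array([527.2, 545.4,   0. ]), array([424.2, 559.5,   0. ])), (60, array([517.6, 505.4,  60. ]), array([430.6, 517.3,  60. ])), (120, array([507.9, 465.5, 120. ]), array([436.9, 475.2, 120. ]))] [528.3 551.    0. ] [599.6 566.7 120. ] [415.9 587.4 120. ]
```

Run:
```python
from h import *
a=np.radians(122); plan(np.array([520.3,350,300]),tool([0,0,-1],[np.cos(a),np.sin(a),0]))
```

```text
shift(now axes) cm [11.62 -0.19  0.08] turn [ 2.64  0.04 -0.  ] shift(after turn) [11.62 -0.15  0.18] minrows 2.8
```

```bash
python3 -m jog '[[0,2,0,0,0.88,0,0],[0,3,-0.1,0.1,0.88,0,0],[0,3,-0.1,0.1,0.88,0,0],[0,2.6,0,0,0,0,0],[0,1,0,0,0,0,0],[0,0,0,0,0,0,0],[0,0,0,0,0,0,0]]'
python3 look.py w8 small_pot:0 small_pot_grip:92
python3 - <<'E'
from sil import *
np.set_printoptions(precision=1,suppress=True)
p,Rm=pose(); cT=(env.calibration('wrist'),np.load('pics/w8.npz')['T'])
im=cv2.imread('pics/w8.png').astype(int); b,g,r=im[:,:,0],im[:,:,1],im[:,:,2]
m=((r>1.8*b+30)&(g>1.5*b+20)&(g>.65*r)).astype(np.uint8)
n,lab,st,ce=cv2.connectedComponentsWithStats(m)
for i in range(1,n):
    if st[i,4]>100: 
        print(st[i],ce[i]); x,y,w,h=st[i,:4]
        print('top outer edge',intool((x+w/2,y+h),p[2]-110),'base inner edge',intool((x+w/2,y),p[2]-62),'L',intool((x,ce[i][1]),p[2]-100),'R',intool((x+w,ce[i][1]),p[2]-100))
for o in env.outline_of('wrist','small_pot')[:1]:
    v,q=fitxy(o['pixels'],cT,[495,334],lambda v:[np.r_[circ((*v,62),32),circ((*v,0),26)]]); print(v,q,'pot c in tool',Rm.T@(np.r_[v,0]-p))
E
```

```text
t: 18.37
position: [520.0, 351.0, 301.4]
tool_rot: [0.343, -0.618, 0.341, 0.62]
force: [0.4, -0.6, 0.4]
finger_gap: 85.5
tcp [520.2 351.1 302.7] [ 0.  -0.8 -0.5  0.  -0.5  0.8 -1.  -0.   0. ] [ 0.5  0.4  1.2  0.   1.5 -1.6] 18.4167
small_pot [280.8 167.5] 0.84 [493.  336.6   0. ]
small_pot_grip [278.1 244.9] 0.64 [519.5 350.8  92. ]
[ 261  222   31   46 1258] [275.9 245.8]
top outer edge [193.2  -6.3  -1.5] base inner edge [241.2   3.7  -2. ] L [203.2   2.8 -10.6] R [203.2   2.8   7.4]
[495.6 334.4] 0.8400427502671892 pot c in tool [303.   30.9  -2.3]
```

```bash
python3 -m jog '[[0,1,0,-0.16,0,0,0],[0,1.5,-0.03,0,0,0,0],[0,1.5,0,0,0,0,0],[0,1,0,0,0,0,0],[0,0.6,0,0,0,0,0],[0,0,0,0,0,0,0],[0,0,0,0,0,0,0]]' 60; python3 -m jog '[[1,0,0,0,0,0,0],[1,0,0,0,0,0,0],[1,0,0,0,0,0,0],[1,0,0,0,0,0,0],[1,0,0,0,0,0,0],[1,0,0,0,0,0,0],[1,0,0,0,0,0,0],[1,0,0,0,0,0,0]]' 60
```

```text
t: 19.15
position: [520.9, 349.9, 244.7]
tool_rot: [0.343, -0.618, 0.342, 0.62]
force: [0.3, 0.0, -0.1]
finger_gap: 85.3
t: 19.82
position: [520.8, 349.9, 244.7]
tool_rot: [0.343, -0.618, 0.341, 0.62]
force: [-0.4, -0.1, 2.0]
finger_gap: 16.9
```

```bash
python3 -m jog '[[1,-0.5,0,0,0,0,0],[1,-1.5,0,0,0,0,0],[1,-2.5,0,0,0,0,0],[1,-2.5,0,0,0,0,0],[1,-2.5,0,0,0,0,0],[1,-2.5,0,0,0,0,0],[1,-2.5,0,0,0,0,0],[1,-1.8,0,0,0,0,0],[1,-0.7,0,0,0,0,0],[1,0,0,0,0,0,0]]'
python3 - <<'E'
from h import *
print(env.get_state()['force'],env.get_state()['finger_gap'])
plan(np.array([504,-10,417]),tool([0,0,-1],[0,-1,0]))
E
```

```text
t: 20.65
position: [521.2, 349.3, 416.6]
tool_rot: [0.344, -0.618, 0.34, 0.619]
force: [0.9, 0.2, -1.3]
finger_gap: 17.3
[ 0.9471874   0.23115173 -1.33895943] 17.3343697782793
shift(now axes) cm [ -0.22  20.56 -29.52] turn [-24.65  -0.03   0.06] shift(after turn) [-0.04 -1.72 35.93] minrows 20.7
```

```bash
python3 -m jog '[[1,0,0.8,-1.15,0,0,0],[1,0,1.6,-2.3,0,0,0],[1,0,2,-2.87,0,0,0],[1,0,2,-2.87,0,0,0],[1,0,2,-2.87,0,0,0],[1,0,2,-2.87,0,0,0],[1,0,2,-2.87,0,0,0],[1,0,2,-2.87,0,0,0],[1,0,2,-2.87,0,0,0],[1,0,2,-2.87,0,0,0],[1,0,1.4,-2,0,0,0],[1,0,0.76,-1.1,0,0,0]]'; python3 -m jog '[[1,0,0,0,0.8,0,0],[1,0,0,0,1.15,0,0],[1,0,0,0,1.15,0,0],[1,0,0,0,1.15,0,0],[1,0,0,0,1.15,0,0],[1,0,0,0,1.15,0,0],[1,0,0,0,1.15,0,0],[1,0,0,0,1.15,0,0],[1,0,0,0,1.15,0,0],[1,0,0,0,1.15,0,0],[1,0,0,0,1.15,0,0],[1,0,0,0,1.15,0,0]]' >/dev/null;  python3 -m jog '[[1,0,0,0,1.15,0,0],[1,0,0,0,1.15,0,0],[1,0,0,0,1.15,0,0],[1,0,0,0,1.15,0,0],[1,0,0,0,1.15,0,0],[1,0,0,0,1.15,0,0],[1,0,0,0,1.15,0,0],[1,0,0,0,1.15,0,0],[1,0,0,0,1.15,0,0],[1,0,0,0,1.15,0,0],[1,0,0,0,1.15,0,0],[1,0,0,0,1.15,0,0]]' > /dev/null; python3 -m jog '[[1,0,0,0,1.15,0,0],[1,0,0,0,1.15,0,0],[1,0,0,0,1.15,0,0],[1,0,0,0,1.15,0,0],[1,0,0,0,1.15,0,0],[1,0,0,0,1.15,0,0],[1,0,0,0,0.95,0,0],[1,0,0,0,0,0,0],[1,0,0,0,0,0,0]]'
python3 - <<'E'
from h import *
print(env.get_state()['joint_pos'])
plan(np.array([504,-84,417]),tool([0,0,-1],[0,-1,0]))
E
```

```text
t: 21.65
position: [503.6, -12.5, 411.2]
tool_rot: [0.343, -0.616, 0.343, 0.621]
force: [-0.2, 0.2, -1.3]
finger_gap: 17.1
t: 24.4
position: [504.0, -9.9, 411.8]
tool_rot: [0.505, 0.492, 0.51, -0.493]
force: [0.3, -0.3, -1.0]
finger_gap: 17.3
[-0.09353976 -0.00734053  1.44725245  0.00301045  1.70711801  1.44805475]
shift(now axes) cm [-0.55 -0.22  7.41] turn [ 0.28 -0.03  0.05] shift(after turn) [-0.52  0.    7.41] minrows 1.8
```

```bash
python3 -m jog '[[1,0,-0.1,1.5,0.28,0,0],[1,0,-0.1,1.9,0,0,0],[1,0,0,0,0,0,0],[1,0,0,0,0,0,0]]'; python3 look.py w9 medium_pot:15 small_pot:170 medium_pot_grip:109 large_pot:10
python3 - <<'E'
from sil import *
cT=(env.calibration('wrist'),np.load('pics/w9.npz')['T']); p,Rm=pose(); print(Rm)
q=cv2.resize(cv2.imread('pics/w9.png')[60:360,100:500],(800,600),interpolation=cv2.INTER_CUBIC)
hx,hy=p[0]+30,p[1]; hb=p[2]-244.7
for c,r,col in [((534,-84,76),50,(0,0,255)),((534,-84,79),41,(0,255,0)),((hx,hy,hb+62),32,(255,0,0)),((hx,hy,hb),26,(255,255,0))]:
    pts=np.array([proj('wrist',x,cT) for x in circ(c,r)]); cv2.polylines(q,[((pts-[100,60])*2).astype(np.int32)],True,col,1)
cv2.imwrite('pics/w9o.png',q)
E
```

```text
t: 24.73
position: [502.3, -44.4, 412.5]
tool_rot: [0.498, 0.5, 0.501, -0.5]
force: [0.0, 0.1, -1.7]
finger_gap: 17.3
tcp [502.3 -43.9 412.7] [-0.  1. -0.  0. -0. -1. -1. -0. -0.] [-0.2 -0.   1.4  0.   1.7  1.4] 24.7833
medium_pot [318.7 147.5] 0.68 [534.1 -85.4  15. ]
small_pot [280.4 182.9] 0.95 [530.4 -43.2 170. ]
medium_pot_grip [329.7 116.8] 0.64 [571. -83. 109.]
[[-0.00266988  0.99999557 -0.00131516]
 [ 0.00335643 -0.0013062  -0.99999351]
 [-0.9999908  -0.00267428 -0.00335293]]
```

View pics/w9o.png

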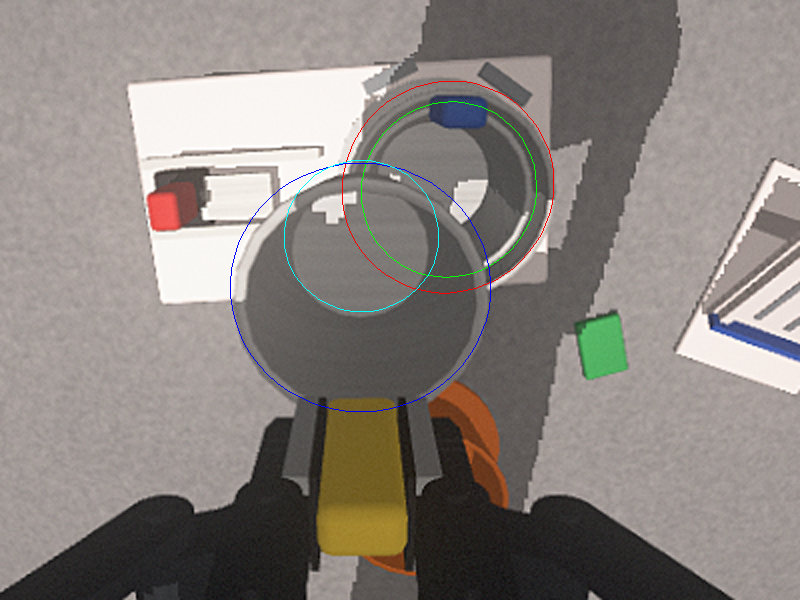

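Using this overlay, the held pot's axis sits about 27–30 mm from the grip. The medium pot's centre comes out near (533,-83). I'll move over it and descend to just above contact.

```bash
python3 -m jog '[[1,0,0.1,1,0,0,0],[1,0,0.12,1.7,0,0,0],[1,0,0,1.24,0,0,0],[1,0,0,0,0,0,0],[1,0,0,0,0,0,0],[1,0,0,0,0,0,0]]'; python3 -m jog '[[1,0.7,0,0,0,0,0],[1,1.5,0,0,0,0,0],[1,1.5,0,0,0,0,0],[1,1.5,0,0,0,0,0],[1,1.5,0,0,0,0,0],[1,1.5,0,0,0,0,0],[1,1.3,0,0,0,0,0],[1,0.8,0,0,0,0,0],[1,0,0,0,0,0,0],[1,0,0,0,0,0,0]]'
```

```text
t: 25.48
position: [504.4, -83.3, 413.1]
tool_rot: [0.498, 0.501, 0.501, -0.501]
force: [-0.4, 1.0, -1.6]
finger_gap: 17.0
t: 26.32
position: [504.2, -82.7, 310.0]
tool_rot: [0.498, 0.501, 0.501, -0.5]
force: [-0.1, -0.6, -1.7]
finger_gap: 17.3
```

```bash
python3 -m jog '[[1,0.5,0,0,0,0,0],[1,0.7,0,0,0,0,0],[1,0.7,0,0,0,0,0],[1,0.5,0,0,0,0,0],[1,0.4,0,0,0,0,0],[1,0,0,0,0,0,0],[1,0,0,0,0,0,0]]'; python3 -m jog '[[1,0.3,0,0,0,0,0],[1,0.2,0,0,0,0,0],[1,0.2,0,0,0,0,0],[1,0,0,0,0,0,0],[1,0,0,0,0,0,0]]'
python3 - <<'E'
from h import *
env.capture('side');env.capture('scene');print(env.get_state()['force'],env.get_state()['wrist_torque'])
E
```

```text
t: 26.9
position: [504.1, -82.9, 281.9]
tool_rot: [0.498, 0.501, 0.501, -0.501]
force: [-0.0, 0.2, -2.0]
finger_gap: 17.3
t: 27.32
position: [504.1, -82.9, 275.0]
tool_rot: [0.498, 0.501, 0.501, -0.501]
force: [-0.7, -0.1, -1.4]
finger_gap: 17.0
[ 0.24130795  0.20762142 -1.1895374 ] [ 0.0116889   0.0339774  -0.02950498]
```

```bash
python3 -m jog '[[1,0.2,0,0,0,0,0],[1,0.2,0,0,0,0,0],[1,0,0,0,0,0,0],[1,0,0,0,0,0,0]]'; python3 -m jog '[[1,0.2,0,0,0,0,0],[1,0.1,0,0,0,0,0],[1,0,0,0,0,0,0],[1,0,0,0,0,0,0]]'; python3 -m jog '[[1,0.1,0,0,0,0,0],[1,0.1,0,0,0,0,0],[1,0,0,0,0,0,0],[1,0,0,0,0,0,0]]'
```

```text
t: 27.75
position: [504.1, -82.8, 270.9]
tool_rot: [0.498, 0.501, 0.501, -0.501]
force: [0.0, 0.9, -0.7]
finger_gap: 17.3
t: 28.08
position: [504.1, -82.8, 268.0]
tool_rot: [0.498, 0.501, 0.501, -0.501]
force: [0.1, 0.4, -1.3]
finger_gap: 16.9
t: 28.42
position: [504.1, -82.8, 266.0]
tool_rot: [0.498, 0.501, 0.501, -0.501]
force: [0.1, 0.7, -1.2]
finger_gap: 17.2
```

```bash
python3 -m jog '[[1,0.1,0,0,0,0,0],[1,0,0,0,0,0,0],[1,0,0,0,0,0,0]]'; python3 -m jog '[[1,0.1,0,0,0,0,0],[1,0,0,0,0,0,0],[1,0,0,0,0,0,0]]';python3 -m jog '[[1,0.05,0,0,0,0,0],[1,0,0,0,0,0,0],[1,0,0,0,0,0,0]]'; python3 -m jog '[[1,0.05,0,0,0,0,0],[1,0,0,0,0,0,0],[1,0,0,0,0,0,0]]'
```

```text
t: 28.67
position: [504.1, -82.8, 265.1]
tool_rot: [0.498, 0.501, 0.501, -0.501]
force: [0.1, 0.5, -1.8]
finger_gap: 17.2
t: 28.92
position: [504.1, -82.8, 264.1]
tool_rot: [0.498, 0.501, 0.501, -0.501]
force: [0.7, 0.2, -1.8]
finger_gap: 17.1
t: 29.17
position: [504.1, -82.8, 263.9]
tool_rot: [0.498, 0.501, 0.501, -0.5]
force: [-0.7, 2.1, 1.0]
finger_gap: 17.3
t: 29.42
position: [504.1, -82.8, 263.9]
tool_rot: [0.498, 0.501, 0.501, -0.5]
force: [-2.0, 1.2, 4.7]
finger_gap: 16.9
```

```bash
python3 -m jog '[[1,-0.05,0,0,0,0,0],[0.7,0,0,0,0,0,0],[0.5,0,0,0,0,0,0],[0.4,0,0,0,0,0,0],[0.4,0,0,0,0,0,0],[0.4,-0.5,0,0,0,0,0],[0.4,-2,0,0,0,0,0],[0.4,-3,0,0,0,0,0],[0.4,-3,0,0,0,0,0],[0.4,-3,0,0,0,0,0],[0.4,-2,0,0,0,0,0],[0.4,-1,0,0,0,0,0]]'; python3 -m jog '[[0.4,0,0.1,-2,-0.5,0,0],[0.4,0,0.5,-3.5,0,0,0],[0.4,0,0.4,-3,0,0,0],[0.4,0,0.4,-2,0,0,0],[0.4,0,0,0,0,0,0],[0.4,0,0,0,0,0,0]]'; python3 look.py w10 lock_grip:48 small_pot:19 medium_pot:15 small_pot_grip:111 medium_pot_grip:109
python3 - <<'E'
from h import *
np.set_printoptions(precision=1,suppress=True)
cT=(env.calibration('wrist'),np.load('pics/w10.npz')['T'])
im=cv2.imread('pics/w10.png').astype(int); b,g,r=im[:,:,0],im[:,:,1],im[:,:,2]
m=((r>2*b+30)&(r>2.2*g+20)).astype(np.uint8); n,lab,st,ce=cv2.connectedComponentsWithStats(m)
for i in range(1,n):
    if st[i,4]>60: print(st[i],ce[i],onz('wrist',ce[i],62,cT),onz('wrist',ce[i],50,cT))
E
```

```text
t: 30.42
position: [504.4, -83.3, 412.6]
tool_rot: [0.5, 0.502, 0.499, -0.499]
force: [-0.0, -0.0, 0.6]
finger_gap: 51.2
t: 30.92
position: [514.3, 22.9, 408.2]
tool_rot: [0.511, 0.487, 0.514, -0.487]
force: [-1.0, -0.1, 0.1]
finger_gap: 51.6
tcp [514.3  22.1 408.3] [-0.   1.   0.1  0.   0.1 -1.  -1.  -0.  -0. ] [-0.   0.   1.4  0.   1.7  1.5] 30.9667
lock_grip [251.5 174.1] 0.83 [521.9  54.9  48. ]
lock_grip [413.2 138.5] 0.29 [ 567.5 -106.8   48. ]
small_pot [377.7 163.9] 0.8 [534.9 -83.1  19. ]
medium_pot [251.2 175.1] 0.23 [513.6  58.   15. ]
small_pot_grip [403.7 223.9] 0.96 [498.1 -85.8 111. ]
small_pot_grip [534.7 224.8] 0.21 [ 503.4 -210.3  111. ]
medium_pot_grip [414.  138.9] 0.93 [571.9 -82.7 109. ]
[241 168  15  17 223] [248.1 176.2] [522.6  57.   62. ] [519.9  58.2  50. ]
```

View pics/w10.png

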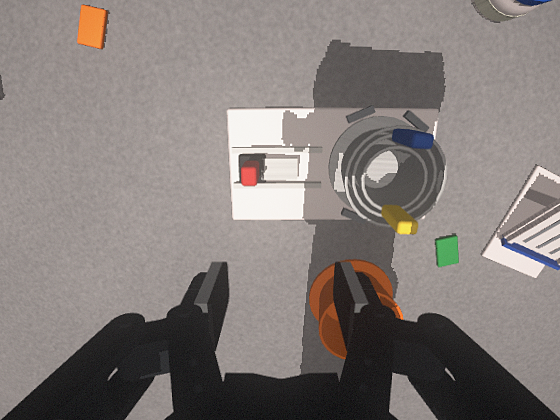

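Both pots stand nested and concentric around (390,172), with the grips opposite each other. The red lock grip is at (248,176), and the plate edges are horizontal in the picture, so the tool is aligned with the carrier. On to the lock.

```bash
python3 -m jog '[[0.4,1,0.4,-1.5,0,0,0],[0.4,2,0.4,-1.5,0,0,0],[0.4,3,0.18,-0.45,0,0,0],[0.4,3,0,0,0,0,0],[0.4,3,0,0,0,0,0],[0.4,2,0,0,0,0,0],[0.4,1,0,0,0,0,0],[0.4,0,0,0,0,0,0],[0.4,0,0,0,0,0,0]]'; python3 look.py w11 lock_grip:48
python3 - <<'E'
from h import *
np.set_printoptions(precision=1,suppress=True)
p,_=pose()
im=cv2.imread('pics/w11.png').astype(int); b,g,r=im[:,:,0],im[:,:,1],im[:,:,2]
m=((r>2*b+30)&(r>2.2*g+20)).astype(np.uint8); n,lab,st,ce=cv2.connectedComponentsWithStats(m)
for i in range(1,n):
    if st[i,4]>100:
        x,y,w,h=st[i,:4]; print(st[i],ce[i]); print('near top edge',intool((x+w/2,y+h),p[2]-62),'L',intool((x,y+h-3),p[2]-62),'R',intool((x+w,y+h-3),p[2]-62))
E
```

```text
t: 31.97
position: [522.3, 57.3, 259.8]
tool_rot: [0.511, 0.488, 0.513, -0.487]
force: [0.6, -0.5, 0.3]
finger_gap: 51.4
tcp [522.5  57.4 260.7] [ 0.  1.  0.  0.  0. -1. -1.  0. -0.] [0.  0.2 1.6 0.  1.4 1.6] 32.0167
lock_grip [285.9 239. ] 0.81 [523.4  55.2  48. ]
```

```bash
python3 -m jog '[[0.4,1,0.05,0.15,0,0,0],[0.4,1.5,0,0,0,0,0],[0.4,1.5,0,0,0,0,0],[0.4,0.9,0,0,0,0,0],[0.4,0.4,0,0,0,0,0],[0.4,0,0,0,0,0,0]]'; python3 -m jog '[[0.7,0,0,0,0,0,0],[1,0,0,0,0,0,0],[1,0,0,0,0,0,0],[1,0,0,0,0,0,0],[1,0,0,0,0,0,0],[1,0,0,0,0,0,0]]' 30
```

```text
t: 32.57
position: [522.3, 56.3, 205.3]
tool_rot: [0.511, 0.487, 0.514, -0.488]
force: [0.0, -0.4, -0.3]
finger_gap: 51.1
t: 33.07
position: [522.7, 56.4, 207.1]
tool_rot: [0.511, 0.488, 0.513, -0.487]
force: [-1.1, -0.4, 5.2]
finger_gap: 15.4
```

```bash
python3 -m jog '[[1,-0.1,0,0.3,0,0,0],[1,0,0,0.7,0,0,0],[1,0,0,1,0,0,0],[1,0,0,1,0,0,0],[1,0,0,0.7,0,0,0],[1,0,0,0.4,0,0,0],[1,0,0,0,0,0,0],[1,0,0,0,0,0,0]]'
```

```text
t: 33.73
position: [524.9, 14.5, 207.1]
tool_rot: [0.511, 0.488, 0.513, -0.487]
force: [4.8, -1.4, -1.9]
finger_gap: 15.3
```

```bash
python3 -m jog '[[1,0,0,0.1,0,0,0],[1,0,0,0.1,0,0,0],[1,0,0,0,0,0,0],[1,0,0,0,0,0,0]]'; python3 -m jog '[[1,0,0,0.1,0,0,0],[1,0,0,0.05,0,0,0],[1,0,0,0,0,0,0],[1,0,0,0,0,0,0]]'
```

```text
t: 34.07
position: [525.0, 13.0, 207.1]
tool_rot: [0.511, 0.488, 0.513, -0.487]
force: [5.5, -0.5, -1.7]
finger_gap: 15.6
t: 34.4
position: [525.1, 12.2, 207.1]
tool_rot: [0.511, 0.489, 0.514, -0.486]
force: [5.7, 5.1, -1.0]
finger_gap: 15.8
```

```bash
python3 -m jog '[[1,0,0,0.1,0,0,0],[1,0,0,0.05,0,0,0],[1,0,0,0,0,0,0],[1,0,0,0,0,0,0]]'; python3 -m jog '[[1,0,0,0.1,0,0,0],[1,0,0,0,0,0,0],[1,0,0,0,0,0,0]]'
```

```text
t: 34.73
position: [525.1, 11.7, 207.1]
tool_rot: [0.511, 0.489, 0.514, -0.485]
force: [5.6, 11.1, -0.2]
finger_gap: 15.7
t: 34.98
position: [525.1, 11.3, 207.1]
tool_rot: [0.51, 0.489, 0.515, -0.485]
force: [5.1, 16.0, -0.5]
finger_gap: 15.2
```

```bash
python3 -m jog '[[0.72,0,0,0,0,0,0],[0.72,0,0,0,0,0,0],[0.72,0,0,0,0,0,0],[0.72,-0.5,0,0,0,0,0],[0.72,-2,0,0,0,0,0],[0.72,-3,0,0,0,0,0],[0.72,-3,0,0,0,0,0],[0.72,-3,0,0,0,0,0],[0.5,-3,0,0,0,0,0],[0.5,-3,0,-2,0,0,0],[0.5,-3,0,-2,0,0,0],[0.5,0,0,0,0,0,0]]'; python3 look.py w12 lock_grip:48 small_pot:19 small_pot_grip:111 medium_pot_grip:109 medium_pot:15 large_pot:10
python3 - <<'E'
from h import *
np.set_printoptions(precision=1,suppress=True)
cT=(env.calibration('wrist'),np.load('pics/w12.npz')['T'])
im=cv2.imread('pics/w12.png').astype(int); b,g,r=im[:,:,0],im[:,:,1],im[:,:,2]
for nm,m in [('red',(r>2*b+30)&(r>2.2*g+20)),('blue',(b>1.6*r+20)&(b>1.5*g)),('yel',(r>1.8*b+30)&(g>1.5*b+20)&(g>.65*r))]:
    n,lab,st,ce=cv2.connectedComponentsWithStats(m.astype(np.uint8))
    for i in range(1,n):
        if st[i,4]>60: print(nm,st[i],ce[i],onz('wrist',ce[i],62 if nm=='red' else 115,cT))
C={n:(env.capture(n),0)[1] for n in ('scene','side')}
for th in ['lock_grip','small_pot_grip','medium_pot_grip','large_pot','small_pot','medium_pot']:
    rs=[]
    for n in ('scene','side'):
        L=env.landmark_of(n,th)
        if L: rs.append(ray(n,L[0]['position']))
    if len(rs)==2: print(th,*tri(rs))
E
```

```text
t: 35.98
position: [523.0, 50.5, 419.7]
tool_rot: [0.514, 0.49, 0.511, -0.484]
force: [-0.0, -0.6, 1.4]
finger_gap: 43.0
tcp [523.1  49.6 416.4] [ 0.   1.   0.1  0.   0.1 -1.  -1.   0.  -0. ] [0.  0.  1.4 0.  1.7 1.5] 36.0333
lock_grip [316.9 185.1] 0.69 [524.5  13.2  48. ]
small_pot [396.  177.9] 0.67 [531.7 -82.4  19. ]
small_pot_grip [425.1 230. ] 0.8 [501.8 -83.8 111. ]
medium_pot_grip [437.5 154.5] 0.8 [571.7 -82.9 109. ]
medium_pot [396.3 175.7] 0.87 [533.6 -83.8  15. ]
large_pot [365.8 304.1] 0.74 [353.9 -72.8  10. ]
blue [520   0  40  27 888] [541.8  11.6] [ 692.5 -148.1  115. ]
blue [438 149  19  15 198] [447.1 156.6] [571.1 -88.8 115. ]
blue [516 250  44  22 139] [536.8 260.7] [ 476.7 -202.5  115. ]
yel [404 216  37  28 431] [424.5 231.2] [502.  -81.4 115. ]
lock_grip [528.5  16.7  36.5] [np.float64(0.5496874790768165), np.float64(0.5496874790767275)]
small_pot_grip [508.6 -66.2 124.7] [np.float64(2.639084252227251), np.float64(2.639084252227399)]
medium_pot_grip [578.4 -82.5 111.4] [np.float64(1.7769611164700707), np.float64(1.7769611164699566)]
large_pot [530.9 -97.6   1.2] [np.float64(1.5221620595223466), np.float64(1.522162059522214)]
small_pot [535.9 -92.   13.7] [np.float64(6.377399793967278), np.float64(6.3773997939671485)]
medium_pot [529.1 -84.   14.6] [np.float64(1.0978817044818545), np.float64(1.0978817044819216)]
```

```bash
python3 -c "
from rig import env
print(env.finish_job(), env.get_state()['t'])"
```

```text
the job is handed in; nothing more can be done
the job is handed in; nothing more can be done
```

The job is done and handed in at about 36 s of the 72 s allowed. I lowered the medium pot into the large pot and the small pot into the medium one. Each was let go only after the wrist force showed it was down. I then pushed the red lock to its end stop.

**Checks that agreed:**
- **Small pot:** it touched down within about 1 mm of the expected height.
- **Nesting:** the wrist picture taken after the small pot was released shows all three pots concentric, with the blue and yellow grips opposite each other.
- **Lock:** it travelled about 45 mm and the force then rose to 16 N. Afterwards its grip was seen about 97 mm from the pot centre, against 99 mm nominal.
- **Bystanders:** the ones visible in my pictures looked undisturbed, but I did not measure each one again.

**Checks that disagreed or fell short:**
- **Medium pot:** contact came about 3 mm lower than nominal. I put this down to gripping it slightly low.
- **Final triangulation:** the scene and side cameras differed from the wrist camera by 10–18 mm for the yellow grip and the large pot. I took this as landmark noise.
- **Large pot:** in the final wrist image the network reported only the orange look-alike for it, so I did not confirm its position from that view.
- **Lock slide:** there was about 5 N of sideways force during the slide, well within limits.

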